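# Lock the sample carrier with its pin

## Task

Lock the sample carrier for transport: swing its retaining bar fully shut so that the eye at the bar's end sits inside the blue yoke, then take the red-headed locking pin from its stand and push it down through the yoke and the eye until it is fully home, and let go. Leave the two sample cups in the carrier and the beaker standing where they are.

Things in the scene. Friction and masses are not known exactly. Their poses are not given: they have to be found in the camera images.
- carrier: Fixed aluminium sample carrier. Origin: on the counter, midway along its length; y along its length, z up, its open side looks along its -x. Base plate x -61 to 77, y -145 to 145, 12 mm thick; low walls up to 52 mm. The cups stand in it at x = 24, y = 36 and -36 mm, tops 75 mm above the counter. Vertical hinge post, 76 mm high, at x = -35, y = 105; blue yoke at x = -35, y = -105 mm.
- yoke_top (a point): Centre of the upper ear's hole at its top face, 72 mm above the counter; axes as the carrier's. The yoke's two level ears are 44 x 44 mm, 12 mm thick (28 to 40 and 60 to 72 mm above the counter), joined at their -y side. Each has a vertical 18 mm hole with a 2 mm chamfer, one under the other; the bar's eye goes in the 20 mm slot between.
- gate (a joint): Angle of the steel retaining bar about the carrier's upright hinge post, rad: 0 is shut (a firm stop; its eye is then in line with the yoke's holes); grows to 1.15 as the free end swings out to the carrier's -x. Seen from above, shutting turns it anticlockwise. No spring; it stays where left; about 0.5 N at the knob moves it. The bar is 16 mm wide and lies 43 to 57 mm above the counter.
- gate_knob (a point): Grip point on the axis of the bar's black upright knob, 97 mm above the counter, 140 mm from the hinge axis. The knob is round, 20 to 22 mm in diameter, 63 to 115 mm above the counter. With the bar shut it is at x = -35, y = -35 mm in the carrier's frame.
- gate_eye (a point): Centre of the eye (vertical hole of 20 mm diameter in a 34 x 34 x 14 mm tab) at the free end of the bar, 210 mm from the hinge axis, 50 mm above the counter.
- pin_stand: Fixed grey block 70 x 70 x 60 mm with a vertical 20 mm hole through its centre, in which the locking pin is parked. Origin: centre of the underside.
- locking_pin: Loose pin, 101 mm long, 0.12 kg, upright in the stand. Origin: tip of the shank; z up along the pin. Steel shank 14 mm in diameter, 55 mm long, its last 12 mm tapering to 6 mm; then a collar 28 mm wide, 6 mm thick; then a round red head 22 mm in diameter, 40 mm high. Parked, the collar rests on the stand, tip 5 mm above the counter; fully home it rests on the upper ear, tip at 17 mm.
- pin_collar (a point): Centre of the underside of the pin's collar, 55 mm above the tip.
- pin_grip (a point): Middle of the red head, on the pin's axis, 83 mm above the tip; the place to grasp.
- cup_a: White sample cup with blue lid, 61 mm wide and 63 mm high, in the carrier on the hinge side. Origin: centre of its underside.
- cup_b: White sample cup with blue lid, 61 mm wide and 63 mm high, in the carrier on the yoke side. Origin: centre of its underside.
- beaker: Clear beaker 72 x 78 x 105 mm standing on the counter near the pin's stand. Origin: centre of its underside.
There are look-alikes about, which are no part of the job. Of the things like the locking_pin, leave any that is green or purple; of the rest the larger one is meant.

How it is judged (in metres and radians):
On the way:
1. the bar is shut (within 0.05 rad) while the pin is still away from the yoke (value of joint gate below 0.05 rad and distance between pin_collar and yoke_top above 0.05 m), for 0.2 s.
At the end, for the whole second after the job is handed in: The bar is shut within 0.05 rad, and the pin stands at rest in the yoke, through both ears and the eye: upright within 0.1 rad, its collar within 4 mm of the upper ear's top and within 6 mm of the hole's axis (value of joint gate below 0.05 rad and horizontal distance between pin_collar and yoke_top below 0.006 m and z of pin_collar in the frame of yoke_top between -0.004 and 0.004 m and angle between locking_pin's own z axis and vertical below 0.1 rad and linear speed of locking_pin below 0.02 m/s); the robot touches nothing.
It fails at once if a sample cup is knocked over or shifted by more than 25 mm (distance of any of cup_a, cup_b from where it was at the start of the episode above 0.025 m or angle between any of cup_a, cup_b's own z axis and vertical above 0.4 rad).
It fails at once if the beaker is knocked over or shifted by more than 30 mm (distance of beaker from where it was at the start of the episode above 0.03 m or angle between beaker's own z axis and vertical above 0.4 rad).
It also fails if it takes over 58 s, if anything falls off the work surface, if the arm or the gripper's body presses on something with over 40 N, if the wrist force passes 120 N, or if a joint passes its speed limit or range.

## Robot

A 7-joint arm with a two-finger parallel gripper is mounted at the origin on a cart in front of the work surface, level with it; the furniture and walls round the work are solid. World frame = base frame: x ahead of the robot, y to its left, z up, the work surface at z = 0. Lengths are in m, angles in degrees, forces in N, time in s.
With the tool pointing down it reaches from about 0.425 to 0.875 m from the base axis. Payload 4.7 kg.
Tool frame: the origin (TCP) lies at the centre of the arm's flange, where the gripper is bolted on; the fingertips stand 182 mm ahead of it and the grasp point (between the pads) lies 164 mm ahead of it; z points along the fingers, y is the line along which they close (so a half turn about z gives the same grasp; the last joint's range is limited). The gripper opens to 87 mm and grips with 3 to 60 N. Pads are 19 mm wide; open, the fingers measure 117 mm over their backs; the gripper's body (75 mm by 190 mm) begins 51 mm behind the grasp point.
Start: joints at [64.12, 18.392, -4.016, 83.108, 1.295, 78.541, -3.26], TCP at [0.292, -0.581, 0.405] pointing down, gripper open.
Joint ranges: [-163.93, 163.93], [-17.29, 119.83], [-79.2, 71.16], [3.27, 140.29], [-89.18, 269.18], [5.43, 117.66], [-154.24, 154.24]. Speed limits (degrees/s): [147.25, 147.25, 180, 180, 180, 180, 180].

## Interface

Orientations are given as [roll, pitch, yaw] about the fixed x, y, z axes, in that order (R = Rz(yaw) Ry(pitch) Rx(roll)).
In Python, from cell import manip, command_gripper, vision gives the robot as it stands. Calls block until the motion is done:
- manip.goto(position, orientation): joint-space move of the TCP to a pose.
- manip.move_straight(position, max_speed=0.15, orientation=None, force_limit=None): straight line of the TCP; orientation=None keeps the orientation; max_speed is the mean speed in m/s. With force_limit (N) it stops when the force on the tool has changed by that much, and returns True; else False.
- manip.movej(angles): joint-space move.
- command_gripper(opening, grasp_force=None): finger opening in m; grasp_force is the grip in N (None keeps the last); returns when the fingers have stopped.
- manip.wait(seconds).
- manip.ik(position, orientation): joint angles nearest the present ones, or None.
- manip.sense(): the state.
- vision.read_camera(name): name is "scene" or "top" or "wrist"; returns (picture, depth): 480x640x3 uint8, red, green, blue; 480x640 float32, m along the optical axis (not along the pixel's ray), 0 where there is no reading.
- vision.camera_info(name): a dict with "fx", "fy", "cx", "cy" (pixels), "dist_coeffs" ([k1, k2, p1, p2, k3] as OpenCV has them; the pictures are not rectified), "extrinsics" (4x4, takes a point from camera to world coordinates). Camera axes: x right, y up, looking along -z (the intrinsics and any distortion apply to the point x, -y, -z); pixel columns grow to the right and rows downward; lengths in m; the calibration is good to about 2 mm. A picture is of the moment at which its call begins: read the wrist's pose just before it. camera_info takes no time and is no camera call; for the wrist camera it gives the pose at the moment of the call.
A pose or a line that the arm cannot do raises manip.MotionError and nothing moves.
- manip.hand_in(): hands the job in; it is judged then, once.
The state is a dict: "time": time; "joint_positions": joint angles; "qvel": joint speeds; "tau": joint torques, N m; "eef_pos": TCP position; "orientation": TCP orientation; "contact_force": force on the tool from outside, world axes, zero at the start; "moment": the same for the moment, N m; "opening": finger opening in m; "finger_force": force on a finger pad.
Only numpy, scipy, OpenCV 4.12 (cv2) and the standard library are available. Lean on these libraries where they do the work, as an engineer would, in place of code of your own. Each camera call takes 0.05 s, during which the arm holds its last target. There are 200 camera calls.

## Working session

There is one attempt and no reset: what is moved stays moved. The work goes in short steps, each a Python script; the robot and the scene stay as the last script left them, time stands still between calls to the robot, and variables do not carry over. Pictures are saved under pics/ and viewed, at most 10 in all, crops included, and the job is handed in when it is done.

```bash
ls; mkdir -p pics; python3 - <<'E'
from cell import manip, command_gripper, vision
import cv2,numpy as np
for n in ("scene","top"):
    p,d=vision.read_camera(n); cv2.imwrite(f"pics/{n}0.png",p[:,:,::-1]); np.save(f"pics/{n}0.npy",d)
    i=vision.camera_info(n); print(n,{k:np.round(v,3).tolist() for k,v in i.items()})
print(manip.sense()["time"],manip.sense()["orientation"])
E
```

```text
pics
scene {'fx': 625.022, 'fy': 625.022, 'cx': 324.207, 'cy': 247.766, 'dist_coeffs': [-0.137, 0.0, 0.0, 0.0, 0.0], 'extrinsics': [[-0.649, 0.448, -0.614, -0.156], [-0.76, -0.396, 0.515, 0.644], [-0.013, 0.801, 0.598, 0.697], [0.0, 0.0, 0.0, 1.0]]}
top {'fx': 486.515, 'fy': 486.515, 'cx': 312.676, 'cy': 242.296, 'dist_coeffs': [0.04, 0.0, 0.0, 0.0, 0.0], 'extrinsics': [[0.025, 0.989, -0.147, 0.357], [-1.0, 0.022, -0.022, 0.09], [-0.019, 0.148, 0.989, 1.119], [0.0, 0.0, 0.0, 1.0]]}
0.1 [-1.79900984e+02  4.79558158e-03  2.66938178e+01]
```

View pics/top0.png

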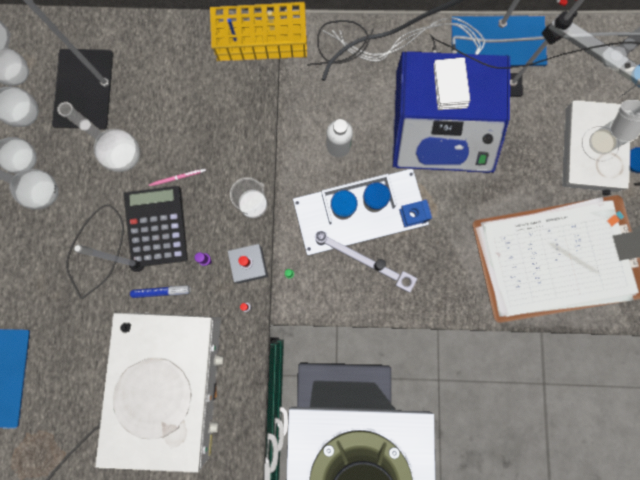

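View pics/scene0.png

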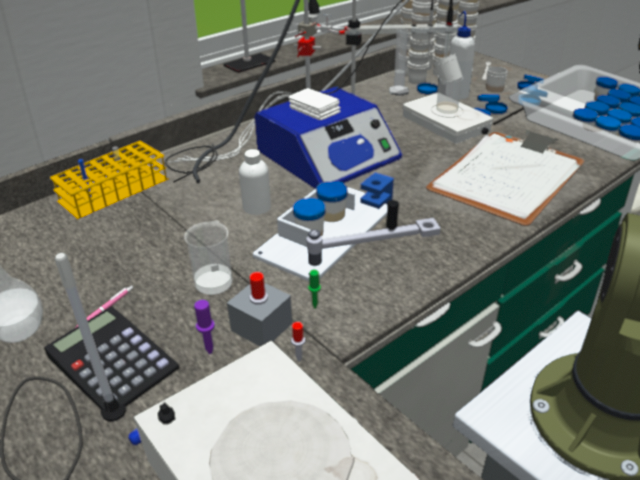

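The top view shows the carrier (white plate) with the hinge post near (320,237), the knob at (380,265), the eye at (406,282) and the yoke at (415,213). There are four pin candidates:
- red in the stand (244,261)
- small red (245,307)
- purple (202,258)
- green (289,272)

The larger red one, in the grey stand, fits the description. I'll confirm it in a crop and locate everything.

```bash
cat > h.py <<'E'
from cell import manip, command_gripper, vision
import cv2, numpy as np
def ray(info,u,v):
    K=np.array([[info["fx"],0,info["cx"]],[0,info["fy"],info["cy"]],[0,0,1]])
    x,y=cv2.undistortPoints(np.array([[[u,v]]],float),K,np.array(info["dist_coeffs"]))[0,0]
    E=np.array(info["extrinsics"]); return E[:3,3],E[:3,:3]@np.array([x,-y,-1.])
def at_z(info,u,v,z):
    o,d=ray(info,u,v); return o+d*(z-o[2])/d[2]
def at_depth(info,u,v,dep):
    o,d=ray(info,u,v); return o+d*dep
def cloud(info,dep):
    K=np.array([[info["fx"],0,info["cx"]],[0,info["fy"],info["cy"]],[0,0,1]])
    h,w=dep.shape; uv=np.stack(np.meshgrid(np.arange(w),np.arange(h)),-1).reshape(-1,1,2).astype(float)
    xy=cv2.undistortPoints(uv,K,np.array(info["dist_coeffs"])).reshape(h,w,2)
    c=np.stack([xy[...,0]*dep,-xy[...,1]*dep,-dep],-1); E=np.array(info["extrinsics"])
    return c@E[:3,:3].T+E[:3,3]
E
python3 - <<'E'
from h import *
i=vision.camera_info("top"); p=cv2.imread("pics/top0.png"); d=np.load("pics/top0.npy")
P=cloud(i,d)
for n,u,v,z in [("pin",244,261,.106),("small",245,307,.09),("hinge",320,237,.076),("knob",380,265,.115),("eye",406,282,.057),("yoke",415,213,.072),("yoketower",424,211,.072),("cupA",344,204,.075),("cupB",377,196,.075),("beaker",249,197,.05),("stand",247,263,.06),("green",289,272,.05)]:
    print(n,np.round(at_z(i,u,v,z),3),np.round(P[v,u],3))
hsv=cv2.cvtColor(p,cv2.COLOR_BGR2HSV)
s=cv2.imread("pics/scene0.png")[170:370,180:450]
c=np.hstack([cv2.resize(p[170:320,190:440],(750,450),interpolation=cv2.INTER_CUBIC)]); cv2.imwrite("pics/crop1.png",c)
# bits
blue=cv2.inRange(hsv,(100,120,60),(125,255,255)); blue[:, :398]=0; blue[:, 435:]=0; blue[:198]=0; blue[232:]=0
ys,xs=np.nonzero(blue); Q=P[ys,xs]; Q=Q[(Q[:,2]>.06)&(Q[:,2]<.08)]; print("yoke ear",Q.min(0),Q.max(0),Q.mean(0),len(Q))
for n,u,v,zr in [("pinhead",244,261,(.095,.115)),("knob",380,265,(.1,.125)),("hinge",320,237,(.066,.085)),("stand",247,263,(.05,.065))]:
    m=P[v-22:v+22,u-22:u+22].reshape(-1,3); m=m[(m[:,2]>zr[0])&(m[:,2]<zr[1])]; print(n,len(m),np.round(m.mean(0),4),np.round((m.min(0)+m.max(0))/2,4))
E
```

```text
pin [0.465 0.256 0.106] [0.464 0.256 0.109]
small [0.369 0.252 0.09 ] [0.37  0.254 0.076]
hinge [0.524 0.098 0.076] [0.524 0.098 0.075]
knob [ 0.462 -0.028  0.115] [ 0.462 -0.028  0.114]
eye [ 0.432 -0.091  0.057] [ 0.436 -0.1    0.001]
yoke [ 0.582 -0.108  0.072] [ 0.589 -0.114  0.039]
yoketower [ 0.587 -0.128  0.072] [ 0.587 -0.128  0.072]
cupA [0.599 0.047 0.075] [0.599 0.047 0.072]
cupB [ 0.618 -0.025  0.075] [ 0.618 -0.025  0.076]
beaker [0.616 0.26  0.05 ] [0.624 0.265 0.019]
stand [0.465 0.257 0.06 ] [0.461 0.25  0.102]
green [0.449 0.165 0.05 ] [0.446 0.163 0.078]
yoke ear [ 0.55704429 -0.14121385  0.06042145] [ 0.61188002 -0.07972941  0.07791578] [ 0.5837536  -0.11099893  0.0712786 ] 467
pinhead 87 [0.4656 0.2582 0.1053] [0.466  0.2587 0.1038]
knob 91 [ 0.4639 -0.0275  0.1137] [ 0.4643 -0.0277  0.1093]
hinge 98 [0.5306 0.0939 0.0741] [0.5451 0.0811 0.0731]
stand 904 [0.4653 0.2579 0.0597] [0.4666 0.2584 0.0575]
```

View pics/crop1.png

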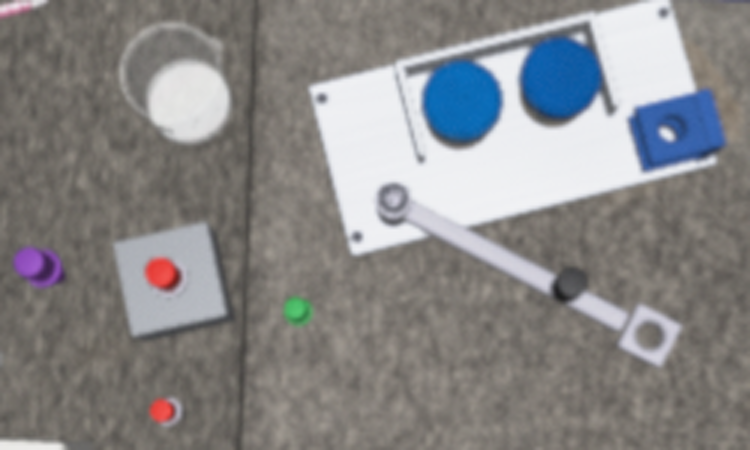

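The crop confirms it: the larger red pin sits in the grey stand at crop (162,273). The small red, purple and green ones are look-alikes. The carrier yaw is about 15.5° and the gate about 0.72 rad. Next I check reach and take a wrist view over the knob.

```bash
python3 - <<'E'
from h import *
for n,pos,yaws in [("knob",[.463,-.028,.261],[64,-116]),("shut",[.5615,-.038,.261],[105.5,-74.5]),("pin",[.4655,.257,.252],[15,105,-75,-165,60,-30]),("yoke",[.582,-.108,.27],[15,105,-75,-165,60,-30])]:
    for y in yaws:
        q=manip.ik(pos,[180,0,y]); print(n,y,None if q is None else np.round(q,0))
manip.goto([.463,-.028,.36],[180,0,64])
s=manip.sense(); print(s["time"],s["eef_pos"],s["orientation"])
i=vision.camera_info("wrist"); p,d=vision.read_camera("wrist"); cv2.imwrite("pics/w1.png",p[:,:,::-1]); np.save("pics/w1.npy",d); np.save("pics/w1i.npy",i,allow_pickle=True)
E
```

```text
knob 64 [ 37.   5. -38. 117.   4.  59. -29.]
knob -116 [ 64.  11. -67. 117.  12.  60. 145.]
shut 105.5 [ 33.  18. -37. 104.  12.  62.   7.]
shut -74.5 [ -50.   24.   61.  107.  -24.   63. -144.]
pin 15 [  15.   19.  -53.  108.   17.   61. -120.]
pin 105 [ 23.  25. -65. 108.  25.  63. -36.]
pin -75 [ 25.  26. -67. 108.  27.  64. 142.]
pin -165 [ 26.  27. -69. 108.  28.  64.  51.]
pin 60 [ 23.  24. -64. 108.  24.  63. -81.]
pin -30 [ -67.   14.   39.  111.  -10.   59. -143.]
yoke 15 [ 30.  19. -27. 100.  10.  63. -74.]
yoke 105 [ 37.  21. -35. 100.  13.  64.  13.]
yoke -75 [ -41.   28.   61.  102.  -27.   66. -136.]
yoke -165 [ 41.  22. -39. 100.  15.  64. 102.]
yoke 60 [ 34.  20. -31. 100.  11.  63. -31.]
yoke -30 [  26.   19.  -22.  100.    8.   63. -118.]
2.1833 [ 0.46325369 -0.0294026   0.36007374] [ 1.79990262e+02 -1.11707907e-02  6.38532828e+01]
```

View pics/w1.png

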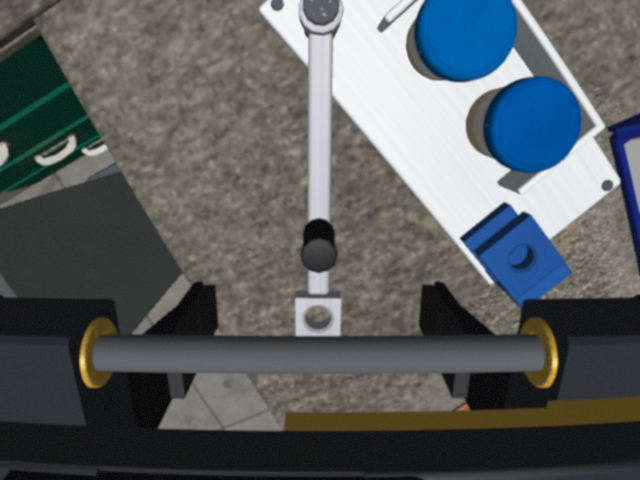

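The wrist view shows the knob top at (319,256), the hinge at (321,9), the eye at (318,317) and the yoke hole at (521,257). I refine the positions, then grip the knob and swing the bar along its arc.

```bash
python3 - <<'E'
from h import *
i=np.load("pics/w1i.npy",allow_pickle=True).item()
g=lambda u,v,z:at_z(i,u,v,z)[:2]
k,h,e,y=g(319,256,.115),g(321,9,.076),g(318,317,.057),g(521,257,.072)
print("knob",k,"hinge",h,"eye",e,"yoke",y, "d",*[np.linalg.norm(a-h) for a in(k,e,y)])
a0=np.arctan2(*(k-h)[::-1]); a1=np.arctan2(*(y-h)[::-1]); print(np.degrees([a0,a1,a1-a0]))
command_gripper(.05,15)
yaw0=np.degrees(a0)+180
O=lambda a:[180,0,np.degrees(a)+180]
manip.goto([*k,.30],O(a0)); manip.move_straight([*k,.263],.1)
command_gripper(0,15); s=manip.sense(); print(s["time"],s["opening"],s["eef_pos"],s["contact_force"])
r=np.linalg.norm(k-h)
for a in np.linspace(a0,a1,8)[1:-1]:
    st=manip.move_straight([*(h+r*np.array([np.cos(a),np.sin(a)])),.263],.12,O(a),25)
    s=manip.sense(); print(round(s["time"],2),st,np.round(s["contact_force"],1))
    if st: break
else:
    a=a1+.03
    st=manip.move_straight([*(h+r*np.array([np.cos(a),np.sin(a)])),.263],.05,O(a),12)
    s=manip.sense(); print(round(s["time"],2),st,np.round(s["contact_force"],1),s["eef_pos"])
E
```

```text
knob [ 0.46364482 -0.02978927] hinge [0.52509077 0.09277833] eye [ 0.43295537 -0.09105285] yoke [ 0.58202434 -0.10557736] d 0.1371073381713797 0.20562790909986525 0.20636475705196175
[-116.62565852  -73.98505718   42.64060135]
4.625 0.019890875284908606 [ 0.46369281 -0.02978761  0.26317566] [ 0.24515102 -0.04076787  1.44615779]
4.9 False [ 0.  -1.   2.8]
5.17 False [-0.1 -0.5  3.2]
5.45 False [ 0.7 -1.3  4.3]
5.72 False [ 1.  -1.9  3.2]
6.0 False [-0.3 -1.7  3.6]
6.28 False [ 0.7 -2.6  4.2]
6.71 True [-0.8  0.4  4.4] [ 0.56551754 -0.03877448  0.26304682]
```

```bash
python3 - <<'E'
from h import *
command_gripper(.045); s=manip.sense(); p=s["eef_pos"]
manip.move_straight([p[0],p[1],.31],.15)
manip.goto([.582,-.107,.33],[180,0,105])
manip.wait(.2); print(manip.sense()["time"],manip.sense()["eef_pos"])
i=vision.camera_info("wrist"); p,d=vision.read_camera("wrist"); cv2.imwrite("pics/w2.png",p[:,:,::-1]); np.save("pics/w2.npy",d); np.save("pics/w2i.npy",i,allow_pickle=True)
E
```

```text
8.5083 [ 0.58170149 -0.10573075  0.32921086]
```

View pics/w2.png

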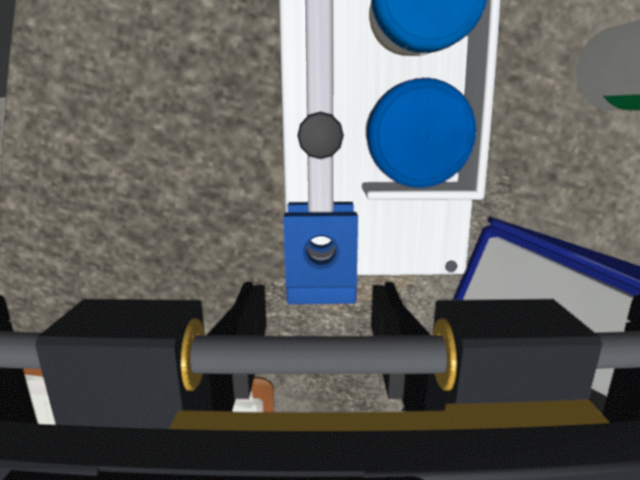

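The bar is shut: the knob (321,135) and the hole (321,249) are in line in the slot. Next I fix the hole and then the pin from the wrist view by colour.

```bash
python3 - <<'E'
from h import *
i=np.load("pics/w2i.npy",allow_pickle=True).item(); p=cv2.imread("pics/w2.png"); P=cloud(i,np.load("pics/w2.npy"))
print("hole",at_z(i,321,249,.072),"knob",at_z(i,321,135,.115))
b=cv2.inRange(cv2.cvtColor(p,cv2.COLOR_BGR2HSV),(100,120,60),(125,255,255))[195:310,270:370]>0
m=b&(abs(P[195:310,270:370,2]-.072)<.006)
Q=P[195:310,270:370][m]; print("ear rect",cv2.minAreaRect((Q[:,:2]*1000).astype(np.float32)),Q[:,2].mean())
command_gripper(.06)
manip.goto([.4655,.257,.34],[180,0,105]); manip.wait(.2)
i=vision.camera_info("wrist"); p,d=vision.read_camera("wrist"); cv2.imwrite("pics/w3.png",p[:,:,::-1])
hsv=cv2.cvtColor(p,cv2.COLOR_RGB2HSV); m=(cv2.inRange(hsv,(0,150,80),(8,255,255))|cv2.inRange(hsv,(172,150,80),(180,255,255)))
P=cloud(i,d); n,l,st,c=cv2.connectedComponentsWithStats(m)
for j in range(1,n):
    if st[j,4]>100:
        Q=P[l==j]; top=Q[Q[:,2]>Q[:,2].max()-.012]; print(st[j],c[j],np.round(top.mean(0),4),np.round((top.min(0)+top.max(0))/2,4))
print(manip.sense()["time"],manip.sense()["eef_pos"])
E
```

```text
hole [ 0.58236922 -0.10502491  0.072     ] knob [ 0.56416674 -0.03914709  0.115     ]
ear rect ((584.1532592773438, -112.73356628417969), (43.40802764892578, 56.880958557128906), 15.97204303741455) 0.07137359555900015
[154 185  35  30 760] [170.75394737 199.40789474] [0.4456 0.3311 0.3194] [0.4456 0.3311 0.3194]
[ 299  225   38   51 1515] [317.5960396  250.47194719] [0.4456 0.3311 0.3194] [0.4456 0.3311 0.3194]
10.8417 [0.46612262 0.25614666 0.33989242]
```

View pics/w3.png

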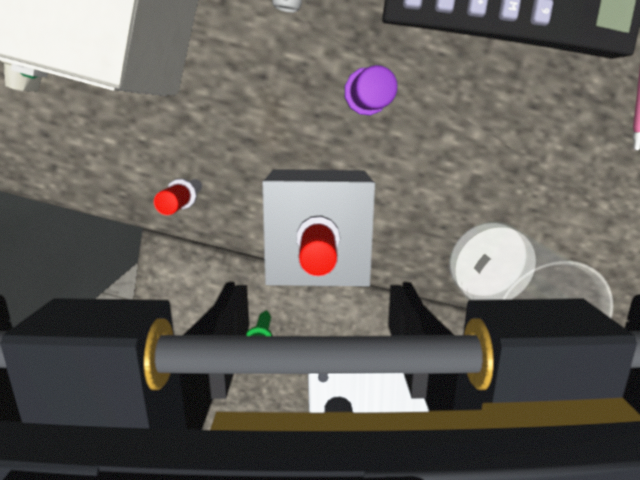

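The pin head's top centre is at (318,257), standing in the stand with the beaker well to the right. I grasp it, lift it and look again at how it sits in the fingers.

```bash
python3 - <<'E'
from h import *
i=vision.camera_info("wrist"); g=at_z(i,317.5,257,.106)[:2]; print(g)
manip.move_straight([*g,.253],.15,[180,0,105],15)
command_gripper(0,30); s=manip.sense(); print(s["time"],s["opening"],s["eef_pos"],s["finger_force"])
manip.move_straight([s["eef_pos"][0],s["eef_pos"][1],.375],.15)
manip.wait(.1); s=manip.sense(); print(s["time"],s["opening"],s["eef_pos"],s["contact_force"])
i=vision.camera_info("wrist"); np.save("pics/w4i.npy",i,allow_pickle=True); p,d=vision.read_camera("wrist"); cv2.imwrite("pics/w4.png",p[:,:,::-1])
E
```

```text
[0.46430312 0.25909975]
12.3167 0.021046981081008165 [0.4643992  0.25912162 0.25311505] 29.995414581208024
13.3833 0.020835784574193692 [0.46409022 0.2588004  0.37381799] [ 0.13363244 -0.9413584  -0.78677602]
```

View pics/w4.png

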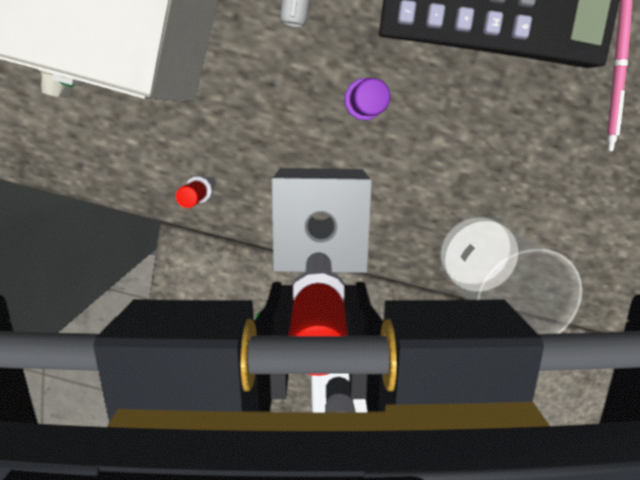

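The pin hangs upright in the fingers, with the tip end at about (318,253). I check its offset from the TCP axis and then carry it to the yoke.

```bash
python3 - <<'E'
from h import *
i=np.load("pics/w4i.npy",allow_pickle=True).item()
s=manip.sense(); e=s["eef_pos"][:2]; cz=s["eef_pos"][2]-.193
up=at_z(i,318,240,.126)[:2]-at_z(i,318,254,.126)[:2]; up/=np.linalg.norm(up)
t=at_z(i,318,253,cz-.055)[:2]-3e-3*up; c=at_z(i,318,273,cz)[:2]-14e-3*up
print("up",up,"tip off",(t-e)@up,"collar off",(c-e)@up)
hole=np.array([.5824,-.1055])
manip.goto([*hole,.375],[180,0,105]); manip.wait(.2)
s=manip.sense(); print(s["time"],s["eef_pos"],s["orientation"],s["opening"],s["contact_force"])
for n in ("wrist","scene"):
    p,d=vision.read_camera(n); cv2.imwrite(f"pics/{n}5.png",p[:,:,::-1])
w=cv2.imread("pics/wrist5.png")[170:420,220:420]; sc=cv2.imread("pics/scene5.png")[100:300,280:480]
cv2.imwrite("pics/c5.png",np.hstack([cv2.resize(w,(400,500)),cv2.resize(sc,(400,500))]))
E
```

```text
up [-0.25902355  0.96587101] tip off -0.0022476855779548885 collar off -0.003926382351054478
15.0583 [ 0.58246721 -0.10373715  0.37528184] [1.79980739e+02 1.48067985e-02 1.05159576e+02] 0.02084682680670628 [ 0.48372318  0.28238063 -0.95554048]
```

View pics/c5.png

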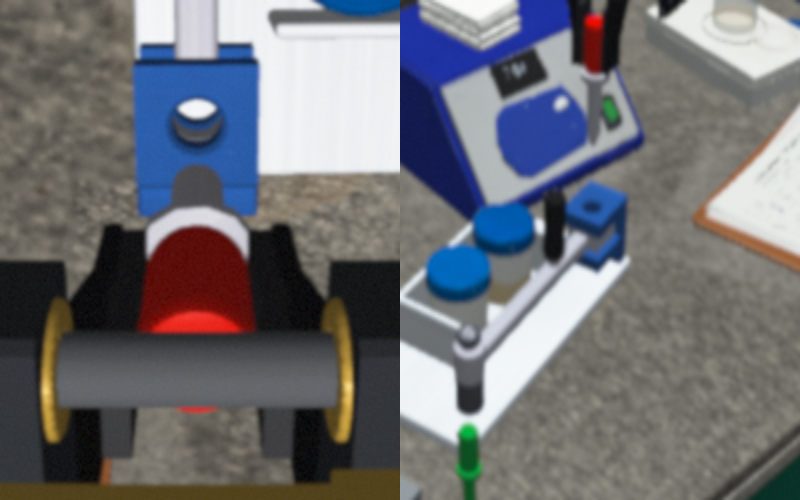

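The pin hangs upright, centred across the hole and about 2.5 mm toward −y of the TCP. I lower it with force limits.

```bash
python3 - <<'E'
from h import *
x,y=.5817,-.1031
manip.move_straight([x,y,.335],.1,[180,0,105])
manip.wait(.2)
for z,f in ((.318,8),(.29,10),(.262,15)):
    st=manip.move_straight([x,y,z],.04,None,f); s=manip.sense()
    print(round(s["time"],2),st,np.round(s["eef_pos"],4),np.round(s["contact_force"],1),np.round(s["moment"],2),s["opening"])
    if st: break
p,d=vision.read_camera("wrist"); cv2.imwrite("pics/w6.png",p[:,:,::-1])
E
```

```text
16.48 False [ 0.5817 -0.1031  0.3178] [-0.1 -1.1 -1. ] [-0.   -0.15 -0.04] 0.02134324282223868
17.33 False [ 0.5817 -0.1032  0.29  ] [ 0.5 -0.5 -1.6] [-0.29 -0.29  0.01] 0.020866552868544826
17.95 True [ 0.5819 -0.1033  0.2651] [-0.3 -0.5  4.3] [ 0.01  0.11 -0.05] 0.020878438823800905
```

It went in cleanly and stopped at TCP z 0.2651, which is the expected home height of 0.265. I release, retreat and check.

```bash
python3 - <<'E'
from h import *
command_gripper(.05); s=manip.sense(); e=s["eef_pos"]
manip.move_straight([e[0],e[1],.36],.12); manip.wait(.3)
p,d=vision.read_camera("scene"); P=cloud(vision.camera_info("scene"),d)
i=vision.camera_info("wrist"); w,_=vision.read_camera("wrist")
hsv=cv2.cvtColor(w,cv2.COLOR_RGB2HSV); m=cv2.inRange(hsv,(0,150,80),(8,255,255)); ys,xs=np.nonzero(m); print(len(xs),xs.mean() if len(xs) else 0,ys.mean() if len(ys) else 0)
a=cv2.resize(w[150:350,220:420],(400,400)); b=cv2.resize(p[130:260,290:420],(400,400),interpolation=cv2.INTER_CUBIC)
cv2.imwrite("pics/c7.png",np.hstack([a,b])[:,:,::-1]); print(manip.sense()["time"],manip.sense()["contact_force"])
E
```

```text
1318 319.14795144157813 250.73065250379364
20.1417 [-0.88676852  0.70776662  0.46028174]
```

View pics/c7.png

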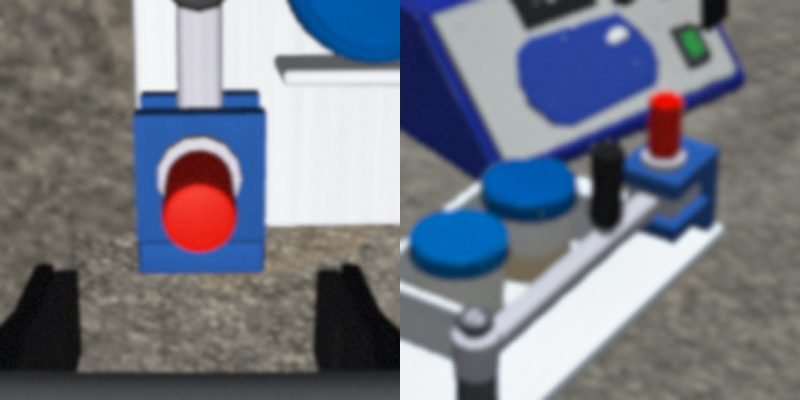

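The pin stands upright with its collar flat on the upper ear. The bar is shut, the cups are in place and the gripper is clear, so I hand in.

```bash
python3 -c "
from h import *
print(manip.hand_in())"
```

```text
the job is handed in; nothing more can be done
None
```

The carrier is locked: the bar is shut, the red pin is fully home through the yoke and eye and released, and the job is handed in at about 20 s of the 58 s; the hand-in gave no verdict.

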